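# Tip the rejected bearing balls through the reject bin's flap

## Robot

A 6-joint arm with a two-finger parallel gripper is mounted at the origin on a cart in front of the work surface, level with it; the furniture and walls round the work are solid. World frame = base frame: x ahead of the robot, y to its left, z up, the work surface at z = 0. Lengths are in m, angles in rad, forces in N, time in s.
With the tool pointing down it reaches from about 0.275 to 0.75 m from the base axis. Payload 10.2 kg.
Tool frame: the origin (TCP) lies between the finger pads; the fingertips stand ahead of it and the grasp point (between the pads) lies 5 mm behind it (env.nose_length is the z of the fingertips in the tool frame, in m); z points along the fingers, y is the line along which they close (so a half turn about z gives the same grasp; the last joint's range is limited). The gripper opens to 85 mm and grips with 20 to 120 N. Pads are 22 mm wide; open, the fingers measure 114 mm over their backs; the gripper's body (76 mm by 85 mm) begins 54 mm behind the grasp point. The pads swing forward as they close: fully open they stand 13 mm farther back than shut.
Start: joints at [1.07, 0.313, 1.498, -0, 1.331, -0.223], TCP at [0.144, 0.505, 0.245] pointing down, gripper open.
Joint ranges: [-2.94, 2.94], [-0.97, 2.17], [0.19, 2.56], [-1.23, 4.37], [0.02, 3.11], [-2.88, 2.88]. Speed limits (rad/s): [2.39, 2.39, 3.01, 3.14, 3.14, 3.14].

## Interface

Orientations are given as a unit quaternion [w, x, y, z].
In Python, from plant import env gives the robot as it stands. The module is installed in compiled form; this text tells all that it offers.
- The arm moves only by the shell command python3 -m handwheel 'ROWS' [FORCE]. ROWS is JSON, a list of rows, each an object with "linear": the shift along the tool's x, y, z in units of 0.025 m (1.0 is 0.025 m), a list of three; "delta_rot": the turn, a rotation vector about the tool's x, y, z in units of 0.1 rad (1.0 is 0.1 rad), a list of three; "gripper": the opening, from -1 (shut) to 1 (fully open), so that 0 is half open. In form: [{"linear": [x, y, z], "delta_rot": [ax, ay, az], "gripper": gripper}, ...]. A call has 1 to 20 rows; each row shifts and turns the commanded pose from where the row before left it, along the tool's axes as they then stand; what a row does not reach is not made up. A row lasts 1/12 s, in which the tool goes at most 41.7 mm and 7.16 degrees, less where a joint would pass 70% of its speed; a pose out of reach is approached as far as the arm can. A call with a number of a shift or a turn outside -1 to 1 is refused whole. A call with a gripper value outside its range is refused whole. The fingers move at their own pace and stop on an object; FORCE is the grip in N (left out, the last holds). Time passes only in rows, so rows that do not move let the fingers close. It gives the time, the measured TCP pose, the force, the opening and the grip force at its end, in the units of the state.
- env.get_obs(): the state, without advancing time (a new reading comes with each control period).
- env.capture(name): name is "scene" or "top"; returns the picture (400x640x3 uint8, red, green, blue); there is no depth.
- env.camera_info(name): a dict with "vertical_fov" (degrees; the focal length in pixels is half the picture's height over the tangent of half this angle, whatever the lens; pixels are square), "cx", "cy" (the principal point, pixels), "cam_to_world" (4x4, takes a point from camera to world coordinates). Camera axes: x right, y up, looking along -z (the intrinsics and any distortion apply to the point x, -y, -z); pixel columns grow to the right and rows downward; lengths in m; the calibration is good to about 2 mm. A picture is of the moment at which its call begins. camera_info takes no time and is no camera call.
- env.job_done(): hands the job in; it is judged then, once.
Trained networks look in the newest picture that a camera, given by its name, has taken for a name from the list of things; names that differ only in an ending like _2 or _b are one class to them, and where a whole thing is asked for, a point or a joint stands for the part that bears it (a point fixed in the world has none). Each returns a list of dicts, best first, with "score" (0 to 1); they miss things now and then, are a little off and sometimes report something else, mostly with a low value. They report only what shows in the picture. A call takes as long as a camera call.
- env.trace(camera, label): "pixels" (400x640 bool, what is visible of it) and "bbox" ([left, top, right, bottom] in pixels, round what is visible of it).
The state is a dict: "t": time; "qpos": joint angles; "qvel": joint speeds; "effort": joint torques, N m; "tcp_pos": TCP position; "orientation": TCP orientation; "contact_force": force on the tool from outside, world axes, zero at the start; "ft_torque": the same for the moment, N m; "finger_gap": opening from 0.0 (shut) to 1.0 (fully open); "grasp_force": force on a finger pad.
Only numpy, scipy, OpenCV 4.12 (cv2) and the standard library are available. Lean on these libraries where they do the work, as an engineer would, in place of code of your own. Each camera call takes 0.05 s, during which the arm holds its last target. There are 200 camera calls.

## Task

Take the red scoop by its grip, push the sprung flap of the red reject bin inward with the scoop's lip, and tip both bearing balls through into the bin. Use the scoop, not the gripper, on the bin; then let the flap spring shut, set the empty red scoop down upright on the bench and let go. Leave the blue scoop with the good balls where it is.

Things in the scene. Friction and masses are not known exactly. Their poses are not given: they have to be found in the camera images.
- reject_bin: Red steel bin fixed to the bench, 180 deep (x) x 150 wide (y) x 150 mm high. Origin: centre of its underside; z up, +x from front to back, the way a scoop is pushed in. Front wall at x = -90, up to the sill at z = 80; from there a face slopes back and up at 45 deg to z = 150 at x = -20, where the flat top begins. The port in that face is 106 wide (y +-53), from the sill to z = 142.
- reject_flap (a joint): Angle of the bare aluminium flap (100 wide, 80 long) closing the port. Hinged along its lower edge at the sill, it opens only inward: 0 = shut, in the 45 deg face; grows as its upper edge swings in and down (0.79 = level, 1.5 = stop). A spring (0.05 N m shut, 0.11 N m fully open) shuts it when it is not pressed; balls alone do not open it.
- red_scoop_grip (a point): Red plastic scoop, 110 g, with the two rejects. Point: middle of its upright grip lug (30 x 14 x 62 high), 45 above the underside. +x to the lip, z up. Tray 56 wide, walls 34 high; back wall 15 ahead of the point, flat floor to 80 ahead, then a 15 deg ramp, walls 24 high, up to the lip 145 ahead of the point and 28 below it. Tipped 45 deg nose-down it empties; under 15 deg the balls stay.
- blue_scoop_grip (a point): The same scoop in blue with two good balls; same point and axes. Not to be disturbed.
- reject_ball_1_center (a point): Centre of a rejected dark steel bearing ball, 18 mm diameter, lying loose in the red scoop.
- reject_ball_2_center (a point): Centre of the second rejected ball, 18 mm diameter, lying loose in the red scoop.

How it is judged:
By the outcome, as a careful person would: the job done as asked, in the order asked, and still so for the second after the job is handed in, with the robot touching nothing.
It also fails if it takes over 54 s, if anything falls off the work surface, if the arm or the gripper's body presses on something with over 40 N, if the wrist force passes 120 N, or if a joint passes its speed limit or range.

## Working session

There is one attempt and no reset: what is moved stays moved. The work goes in short steps, Python scripts to look and compute and a shell command to move; the robot and the scene stay as the last step left them, time stands still between calls to the robot, and variables do not carry over. Pictures are saved under pics/ and viewed, at most 10 in all, crops included, and the job is handed in when it is done.

```bash
mkdir -p pics
cat > h.py <<'E'
import numpy as np, cv2
from plant import env
def ray(cam,u,v):
    c=env.camera_info(cam); f=200/np.tan(np.radians(c["vertical_fov"])/2)
    T=np.array(c["cam_to_world"]); d=T[:3,:3]@np.array([(u-c["cx"])/f,-(v-c["cy"])/f,-1]); return T[:3,3],d
def at(cam,u,v,z):
    o,d=ray(cam,u,v); return o+d*(z-o[2])/d[2]
def proj(cam,p):
    c=env.camera_info(cam); f=200/np.tan(np.radians(c["vertical_fov"])/2)
    T=np.array(c["cam_to_world"]); q=T[:3,:3].T@(np.asarray(p)-T[:3,3]); return np.array([c["cx"]+f*q[0]/-q[2],c["cy"]-f*q[1]/-q[2]])
def save(cam,n):
    im=env.capture(cam); cv2.imwrite(f"pics/{n}.png",im[:,:,::-1]); return im
E
python3 - <<'E'
from h import *
for c in("scene","top"):
    save(c,c+"0"); i=env.camera_info(c); print(c,{k:(np.round(v,3).tolist() if k=="cam_to_world" else v) for k,v in i.items()})
    for l in("reject_bin","reject_flap","red_scoop_grip","blue_scoop_grip","reject_ball_1_center"):
        for r in env.trace(c,l)[:3]:
            m=r["pixels"]; v,u=np.nonzero(m); 
            print(c,l,round(r["score"],2),r["bbox"],np.round([u.mean(),v.mean()],1) if len(u) else 0, np.round(cv2.minAreaRect(np.c_[u,v].astype(np.float32)),1) if 0 else cv2.boxPoints(cv2.minAreaRect(np.c_[u,v].astype(np.float32))).round().tolist())
o=env.get_obs(); print(o, env.nose_length)
E
```

```text
scene {'vertical_fov': 49.749561330776075, 'cx': 312.9744888789609, 'cy': 205.30064758279215, 'cam_to_world': [[-0.899, 0.341, -0.276, 0.267], [-0.439, -0.686, 0.581, 0.441], [0.009, 0.643, 0.766, 0.748], [0.0, 0.0, 0.0, 1.0]]}
scene reject_bin 0.91 [198.2, 247.4, 343.3, 391.5] [271.  311.8] [[185.0, 321.0], [255.0, 224.0], [352.0, 294.0], [282.0, 391.0]]
scene reject_flap 0.98 [269.4, 249.1, 329.3, 288.6] [298.5 270.5] [[264.0, 259.0], [273.0, 245.0], [330.0, 280.0], [321.0, 294.0]]
scene red_scoop_grip 0.89 [282.1, 129.9, 321.7, 186.6] [301.2 161.7] [[277.0, 179.0], [305.0, 125.0], [329.0, 138.0], [301.0, 192.0]]
scene blue_scoop_grip 0.83 [363.7, 152.5, 400.2, 216.6] [379.7 188.4] [[359.0, 210.0], [376.0, 148.0], [403.0, 155.0], [385.0, 217.0]]
scene reject_ball_1_center 0.5 [304.7, 152.5, 312.7, 160.5] [308.4 155. ] [[305.0, 152.0], [312.0, 152.0], [312.0, 158.0], [305.0, 158.0]]
scene reject_ball_1_center 0.26 [282.5, 129.4, 320.9, 187.4] [300.7 162. ] [[278.0, 179.0], [305.0, 125.0], [330.0, 137.0], [302.0, 192.0]]
top {'vertical_fov': 49.30981147883729, 'cx': 315.6947506333339
[... 679 characters left out ...]
]]
{'t': 0.6, 'qpos': array([ 1.06958258e+00,  3.12900294e-01,  1.49768576e+00,  2.59413366e-05,
        1.33101870e+00, -2.23449857e-01]), 'qvel': array([ 0.00169061, -0.00054693,  0.00109639,  0.00164523, -0.00071875,
        0.0006651 ]), 'effort': array([-9.38476842e-04, -4.12030685e+01, -2.59835654e+01, -1.48251734e-04,
        4.28452277e-04, -3.85417692e-06]), 'tcp_pos': array([0.14399298, 0.50487575, 0.24529939]), 'orientation': array([-1.39266335e-05,  1.38438963e-01,  9.90370968e-01, -1.19294921e-06]), 'contact_force': array([0.1101003 , 0.33942679, 0.46857853]), 'ft_torque': array([-0.03898845,  0.0278604 ,  0.03674699]), 'grasp_force': 0.0, 'finger_gap': 1.0023925802039684} 0.014
```

View pics/top0.png

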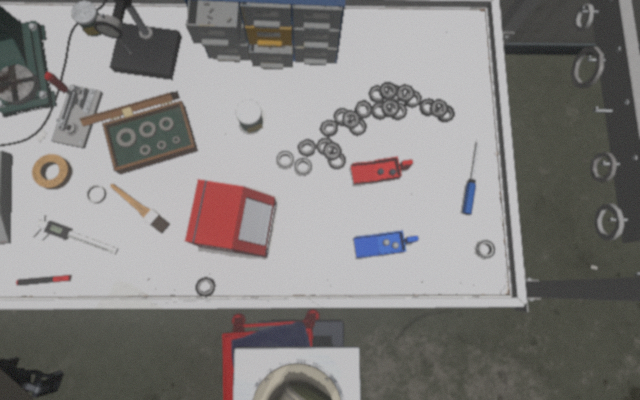

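View pics/scene0.png

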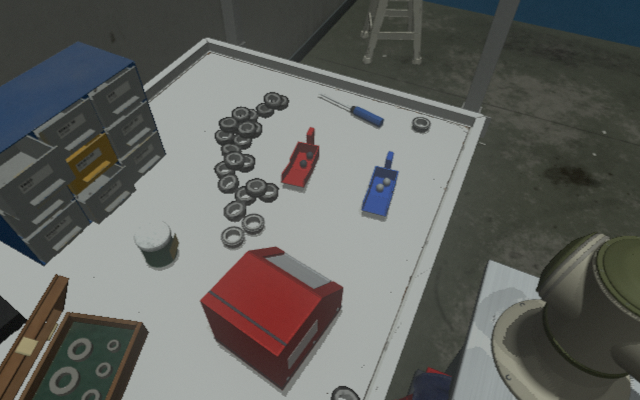

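The top view shows the red scoop at about (378,170) with its lug to the right at (407,163) and its lip to the left. The blue scoop is at (381,244). The bin is at (231,219) with the flap on its right side, facing -y. In the scene view the red scoop is at (301,161) with both balls in it. I'll fit the known shapes to the masks to get poses.

```bash
cat > fit.py <<'E'
from h import *
from scipy.optimize import minimize
def box(x0,x1,y,z0,z1): return np.array([[x,s,z] for x in(x0,x1) for s in(-y,y) for z in(z0,z1)])/1e3
SC=[box(-15,15,7,-31,31),box(14,80,28,-45,-11),np.array([[x,s,z] for s in(-28,28) for x,z in((80,-45),(80,-15),(145,-28),(139,-5))])/1e3]
BN=[np.array([[x,s,z] for s in(-75,75) for x,z in((-90,0),(-90,80),(-20,150),(90,150),(90,0))])/1e3]
FL=[np.array([[x,s,z] for s in(-50,50) for x,z in((-90,80),(-33.4,136.6))])/1e3]
def place(P,p,z0):
    c,s=np.cos(p[2]),np.sin(p[2]); return P@np.array([[c,s,0],[-s,c,0],[0,0,1]])+[p[0],p[1],z0]
K=4
def sil(cam,parts,p,z0):
    m=np.zeros((400*K,640*K),np.uint8)
    for P in parts:
        q=np.array([proj(cam,x) for x in place(P,p,z0)])
        cv2.fillConvexPoly(m,cv2.convexHull(((q+.5)*K).astype(np.float32)).round().astype(np.int32),1)
    return cv2.resize(m.astype(np.float32),(640,400),interpolation=cv2.INTER_AREA)
def fit(masks,parts,p0,z0):
    f=lambda p:sum(np.abs(sil(c,parts,p,z0)-m).sum()/m.sum() for c,m in masks.items())
    r=minimize(f,p0,method="Nelder-Mead",options=dict(initial_simplex=np.array(p0)+np.array([[0,0,0],[.02,0,0],[0,.02,0],[0,0,.2]]),xatol=2e-4,fatol=1e-4))
    return r.x,r.fun
def masks(label,cams=("scene","top")):
    return {c:env.trace(c,label)[0]["pixels"].astype(float) for c in cams}
E
python3 - <<'E'
from fit import *
for l,parts,z0,c0 in(("red_scoop_grip",SC,.045,at("top",407,163,.07)),("blue_scoop_grip",SC,.045,at("top",412,239,.07)),("reject_bin",BN,0,at("top",225,218,.15)),("reject_flap",FL,0,at("top",225,218,.15))):
    m=masks(l)
    for mm in (m,{"top":m["top"]},{"scene":m["scene"]}):
        p,e=fit(mm,parts,[c0[0],c0[1],1.5],z0); print(l,list(mm),p.round(4),round(e,3))
E
```

```text
Traceback (most recent call last):
  File "fit.py", line 18, in fit
    r=minimize(f,p0,method="Nelder-Mead",options=dict(initial_simplex=np.array(p0)+np.array([[0,0,0],[.02,0,0],[0,.02,0],[0,0,.2]]),xatol=2e-4,fatol=1e-4))
  File "fit.py", line 17, in <lambda>
    f=lambda p:sum(np.abs(sil(c,parts,p,z0)-m).sum()/m.sum() for c,m in masks.items())
               ~~~^^^^^^^^^^^^^^^^^^^^^^^^^^^^^^^^^^^^^^^^^^^^^^^^^^^^^^^^^^^^^^^^^^^^
  File "fit.py", line 17, in <genexpr>
    f=lambda p:sum(np.abs(sil(c,parts,p,z0)-m).sum()/m.sum() for c,m in masks.items())
                          ~~~^^^^^^^^^^^^^^
  File "fit.py", line 13, in sil
    q=np.array([proj(cam,x) for x in place(P,p,z0)])
                ~~~~^^^^^^^
  File "h.py", line 9, in proj
    c=env.camera_info(cam); f=200/np.tan(np.radians(c["vertical_fov"])/2)
ValueError: time passes only in moves, steps and waits
```

```bash
sed -i 's/^from plant import env/from plant import env\nfrom functools import cache\ninfo=cache(lambda c:env.camera_info(c))/; s/c=env.camera_info(cam)/c=info(cam)/' h.py
python3 - <<'E'
from fit import *
for l,parts,z0,c0 in(("red_scoop_grip",SC,.045,at("top",407,163,.07)),("blue_scoop_grip",SC,.045,at("top",412,239,.07)),("reject_bin",BN,0,at("top",225,218,.15)),("reject_flap",FL,0,at("top",225,218,.15))):
    m=masks(l)
    for mm in (m,{"top":m["top"]},{"scene":m["scene"]}):
        p,e=fit(mm,parts,[c0[0],c0[1],1.5],z0); print(l,list(mm),p.round(4),round(e,3))
print(env.get_obs()["t"])
E
```

```text
red_scoop_grip ['scene', 'top'] [ 0.6243 -0.2905  1.7261] 0.254
red_scoop_grip ['top'] [ 0.6235 -0.29    1.7171] 0.101
red_scoop_grip ['scene'] [ 0.6251 -0.2907  1.7316] 0.143
blue_scoop_grip ['scene', 'top'] [ 0.4232 -0.2946  1.702 ] 0.28
blue_scoop_grip ['top'] [ 0.4223 -0.2947  1.6997] 0.113
blue_scoop_grip ['scene'] [ 0.4233 -0.2942  1.6993] 0.158
reject_bin ['scene', 'top'] [0.4671 0.1574 1.4135] 0.029
reject_bin ['top'] [0.4671 0.1569 1.4125] 0.015
reject_bin ['scene'] [0.4666 0.1576 1.4169] 0.015
reject_flap ['scene', 'top'] [0.4669 0.1585 1.411 ] 0.18
reject_flap ['top'] [0.4681 0.1608 1.4021] 0.065
reject_flap ['scene'] [0.4661 0.1579 1.4067] 0.056
1.1
```

```bash
cat > go.py <<'E'
from h import *
from scipy.spatial.transform import Rotation as R
from scipy.optimize import fsolve
def R_scoop(yaw,pitch): # tool orientation when holding scoop
    return R.from_euler("z",yaw)*R.from_euler("y",pitch)*R.from_euler("x",np.pi)
def cur():
    o=env.get_obs(); return o["tcp_pos"],R.from_quat(np.roll(o["orientation"],-1)),o
def delta(p0,r0,p1,r1):
    """total shift (rows units, old axes), total turn (row units), and constant-row screw for N rows"""
    d=r0.inv().apply(np.asarray(p1)-p0)/.025; w=(r0.inv()*r1).as_rotvec()/.1
    return d,w
def screw(d,w,n): # constant rows: shift then turn
    q=R.from_rotvec(w*.1/n); M=sum((q**k).as_matrix() for k in range(n)); return np.linalg.solve(M,d),w/n
E
python3 - <<'E'
from go import *
p,r,o=cur(); d,w=delta(p,r,[.624,-.2905,.14],R_scoop(1.725,0)); print(d.round(2),w.round(2))
E
```

```text
[-27.19 -25.33   4.21] [ 0.   -0.   11.39]
```

```bash
python3 -m handwheel '[{"linear":[-0.85,-0.8,0],"delta_rot":[0,0,0],"gripper":1},{"linear":[-0.85,-0.8,0],"delta_rot":[0,0,0],"gripper":1},{"linear":[-0.85,-0.8,0],"delta_rot":[0,0,0],"gripper":1},{"linear":[-0.85,-0.8,0],"delta_rot":[0,0,0],"gripper":1},{"linear":[-0.85,-0.8,0],"delta_rot":[0,0,0],"gripper":1},{"linear":[-0.85,-0.8,0],"delta_rot":[0,0,0],"gripper":1},{"linear":[-0.85,-0.8,0],"delta_rot":[0,0,0],"gripper":1},{"linear":[-0.85,-0.8,0],"delta_rot":[0,0,0],"gripper":1},{"linear":[-0.85,-0.8,0],"delta_rot":[0,0,0],"gripper":1},{"linear":[-0.85,-0.8,0],"delta_rot":[0,0,0],"gripper":1},{"linear":[-0.85,-0.8,0],"delta_rot":[0,0,0],"gripper":1},{"linear":[-0.85,-0.8,0],"delta_rot":[0,0,0],"gripper":1},{"linear":[-0.85,-0.8,0],"delta_rot":[0,0,0],"gripper":1},{"linear":[-0.85,-0.8,0],"delta_rot":[0,0,0],"gripper":1},{"linear":[-0.85,-0.8,0],"delta_rot":[0,0,0],"gripper":1},{"linear":[-0.85,-0.8,0],"delta_rot":[0,0,0],"gripper":1},{"linear":[-0.85,-0.8,0],"delta_rot":[0,0,0],"gripper":1},{"linear":[-0.85,-0.8,0],"delta_rot":[0,0,0],"gripper":1},{"linear":[-0.85,-0.8,0],"delta_rot":[0,0,0],"gripper":1},{"linear":[-0.85,-0.8,0],"delta_rot":[0,0,0],"gripper":1}]' 100
python3 - <<'E'
from go import *
p,r,o=cur(); d,w=delta(p,r,[.624,-.2905,.14],R_scoop(1.725,0)); print(d.round(2),w.round(2))
for n in(14,16): print([x.round(3) for x in screw(d,w,n)])
E
```

```text
t: 2.77
tcp_pos: [0.4435, 0.0022, 0.2454]
orientation: [0.0, 0.139, 0.99, -0.0]
contact_force: [-0.1, 1.3, -0.4]
finger_gap: 0.999
grasp_force: 0.0
[-10.15  -9.28   4.22] [ 0.    0.   11.39]
[array([-1.014, -0.218,  0.301]), array([0.   , 0.   , 0.813])]
[array([-0.888, -0.186,  0.264]), array([0.   , 0.   , 0.712])]
```

```bash
python3 -m handwheel '[{"linear":[-0.89,-0.19,0.26],"delta_rot":[0,0,0.71],"gripper":1},{"linear":[-0.89,-0.19,0.26],"delta_rot":[0,0,0.71],"gripper":1},{"linear":[-0.89,-0.19,0.26],"delta_rot":[0,0,0.71],"gripper":1},{"linear":[-0.89,-0.19,0.26],"delta_rot":[0,0,0.71],"gripper":1},{"linear":[-0.89,-0.19,0.26],"delta_rot":[0,0,0.71],"gripper":1},{"linear":[-0.89,-0.19,0.26],"delta_rot":[0,0,0.71],"gripper":1},{"linear":[-0.89,-0.19,0.26],"delta_rot":[0,0,0.71],"gripper":1},{"linear":[-0.89,-0.19,0.26],"delta_rot":[0,0,0.71],"gripper":1},{"linear":[-0.89,-0.19,0.26],"delta_rot":[0,0,0.71],"gripper":1},{"linear":[-0.89,-0.19,0.26],"delta_rot":[0,0,0.71],"gripper":1},{"linear":[-0.89,-0.19,0.26],"delta_rot":[0,0,0.71],"gripper":1},{"linear":[-0.89,-0.19,0.26],"delta_rot":[0,0,0.71],"gripper":1},{"linear":[-0.89,-0.19,0.26],"delta_rot":[0,0,0.71],"gripper":1},{"linear":[-0.89,-0.19,0.26],"delta_rot":[0,0,0.71],"gripper":1},{"linear":[-0.89,-0.19,0.26],"delta_rot":[0,0,0.71],"gripper":1},{"linear":[-0.89,-0.19,0.26],"delta_rot":[0,0,0.71],"gripper":1},{"linear":[0,0,0],"delta_rot":[0,0,0],"gripper":1}]'
python3 - <<'E'
from go import *
p,r,o=cur(); d,w=delta(p,r,[.624,-.2905,.042],R_scoop(1.725,0)); print(d.round(2),w.round(2))
im=env.capture("scene"); cv2.imwrite("pics/s1.png",cv2.resize(im[60:260,200:460,::-1],None,fx=3,fy=3))
E
```

```text
t: 4.18
tcp_pos: [0.6222, -0.2939, 0.1392]
orientation: [-0.001, 0.652, 0.758, -0.001]
contact_force: [-0.6, -0.1, -0.5]
finger_gap: 1.002
grasp_force: 0.0
[0.12 0.1  3.89] [-0.02 -0.01 -0.04]
```

View pics/s1.png

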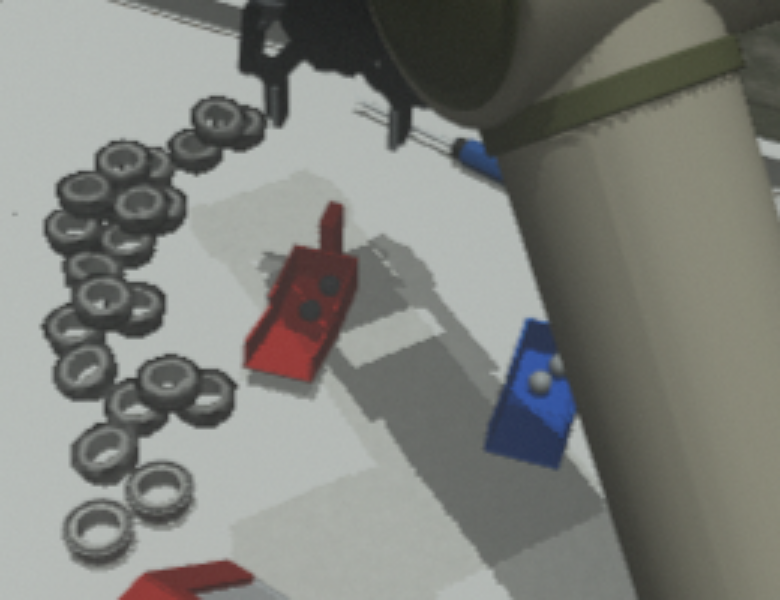

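The crop shows the open fingers, with tips near (280,120) and (398,145), straddling the red lug at (335,210). The balls sit in the tray at (310,310) and (328,287). I'll descend and close the gripper.

```bash
python3 -m handwheel '[{"linear":[0.12,0.1,0.5],"delta_rot":[0,0,-0.04],"gripper":1},{"linear":[0,0,0.7],"delta_rot":[0,0,0],"gripper":1},{"linear":[0,0,0.7],"delta_rot":[0,0,0],"gripper":1},{"linear":[0,0,0.7],"delta_rot":[0,0,0],"gripper":1},{"linear":[0,0,0.7],"delta_rot":[0,0,0],"gripper":1},{"linear":[0,0,0.58],"delta_rot":[0,0,0],"gripper":1},{"linear":[0,0,0],"delta_rot":[0,0,0],"gripper":1},{"linear":[0,0,0],"delta_rot":[0,0,0],"gripper":-0.3},{"linear":[0,0,0],"delta_rot":[0,0,0],"gripper":-0.3},{"linear":[0,0,0],"delta_rot":[0,0,0],"gripper":-0.3},{"linear":[0,0,0],"delta_rot":[0,0,0],"gripper":-0.45},{"linear":[0,0,0],"delta_rot":[0,0,0],"gripper":-0.6},{"linear":[0,0,0],"delta_rot":[0,0,0],"gripper":-1},{"linear":[0,0,0],"delta_rot":[0,0,0],"gripper":-1},{"linear":[0,0,0],"delta_rot":[0,0,0],"gripper":-1}]' 100
python3 - <<'E'
from go import *
p,r,o=cur(); d,w=delta(p,r,[.624,-.2905,.042],R_scoop(1.725,0)); print(d.round(2),w.round(2),o["qpos"].round(2))
E
```

```text
t: 5.48
tcp_pos: [0.6255, -0.2872, 0.0449]
orientation: [0.001, 0.648, 0.762, 0.0]
contact_force: [-0.5, 0.7, 3.9]
finger_gap: 0.146
grasp_force: 98.2
[-0.12 -0.08  0.12] [0.01 0.01 0.07] [-0.6   0.86  1.14 -0.    1.14 -0.76]
```

```bash
python3 -m handwheel '[{"linear":[0,0,-0.2],"delta_rot":[0,0,0],"gripper":-1},{"linear":[0,0,-0.4],"delta_rot":[0,0,0],"gripper":-1},{"linear":[0,0,-0.5],"delta_rot":[0,0,0],"gripper":-1},{"linear":[0,0,-0.5],"delta_rot":[0,0,0],"gripper":-1},{"linear":[0,0,-0.5],"delta_rot":[0,0,0],"gripper":-1},{"linear":[0,0,-0.5],"delta_rot":[0,0,0],"gripper":-1},{"linear":[0,0,-0.5],"delta_rot":[0,0,0],"gripper":-1},{"linear":[0,0,-0.5],"delta_rot":[0,0,0],"gripper":-1},{"linear":[0,0,-0.4],"delta_rot":[0,0,0],"gripper":-1},{"linear":[0,0,-0.2],"delta_rot":[0,0,0],"gripper":-1},{"linear":[0,0,0],"delta_rot":[0,0,0],"gripper":-1}]'
cat > plan.py <<'E'
from go import *
B=np.array([.467,.1575]); YB=1.413
LX,LZ=.142,.028   # lip from TCP along scoop x, below
def tcp(x,z,pitch,y=0,dyaw=0):
    """TCP pose with the lip at bin x,z,y (m) and pitch nose-down"""
    r=R_scoop(YB+dyaw,pitch); l=np.array([B[0],B[1],0])+R.from_euler("z",YB).apply([x,y,z])
    return l-r.apply([LX,0,LZ]),r
def clear(x,z,a):  # distances mm of underside above sill & wall top below upper port edge, scoop 2-D
    ux,uz=np.array([np.cos(a),-np.sin(a)]),np.array([np.sin(a),np.cos(a)])
    W=lambda px,pz:np.array([x,z])+(px-.145)*ux+(pz+.028)*uz
    def dist(P,a_,b_):
        t=np.clip(np.dot(P-a_,b_-a_)/np.dot(b_-a_,b_-a_),0,1); v=P-a_-t*(b_-a_); n=(b_-a_)[0]*v[1]-(b_-a_)[1]*v[0]; return np.sign(n)*np.hypot(*v)*1e3
    S=np.array([-.09,.08]); U=np.array([-.028,.142])
    lo=[dist(S,W(.08,-.045),W(.145,-.028)),dist(S,W(.015,-.045),W(.08,-.045))]
    hi=[dist(U,W(.08,-.011),W(.139,-.005))]
    flap=np.degrees(np.pi/4-np.arctan2(z-.08,x+.09)); return np.round(-np.array(lo)).tolist(),np.round(hi),round(np.radians(flap),2)
E
python3 - <<'E'
from plan import *
for k in np.linspace(0,1,7):
    x,z,a=-.025-.0035*k,.103-.049*k,np.pi/4*k; print(np.degrees(a).round(),clear(x,z,a),tcp(x,z,a)[0].round(3))
p,r,o=cur(); print(p.round(4),o["contact_force"].round(1))
d,w=delta(p,r,*tcp(-.11,.103,0)); print(d.round(2),w.round(2),[q.round(3) for q in screw(d,w,20)])
E
```

```text
t: 6.4
tcp_pos: [0.6257, -0.2872, 0.1508]
orientation: [0.001, 0.648, 0.762, 0.0]
contact_force: [0.1, 0.1, -2.2]
finger_gap: 0.143
grasp_force: 97.6
0.0 ([6.0, 6.0], array([16.]), np.float64(0.45)) [ 0.441 -0.007  0.131]
7.0 ([7.0, 7.0], array([24.]), np.float64(0.56)) [ 0.441 -0.003  0.141]
15.0 ([7.0, 8.0], array([31.]), np.float64(0.68)) [0.442 0.003 0.15 ]
22.0 ([7.0, 8.0], array([37.]), np.float64(0.81)) [0.444 0.012 0.159]
30.0 ([7.0, 8.0], array([42.]), np.float64(0.94)) [0.446 0.023 0.166]
37.0 ([8.0, 8.0], array([44.]), np.float64(1.07)) [0.448 0.036 0.171]
45.0 ([9.0, 9.0], array([45.]), np.float64(1.19)) [0.45  0.05  0.174]
[ 0.6257 -0.2872  0.1508] [ 0.1  0.1 -2.2]
[ 9.   -6.57  0.77] [0.02 0.01 3.19] [array([ 0.397, -0.394,  0.039]), array([0.001, 0.001, 0.159])]
```

```bash
python3 -m handwheel '[{"linear":[0.21,-0.21,0],"delta_rot":[0,0,0.08],"gripper":-1},{"linear":[0.42,-0.42,0],"delta_rot":[0,0,0.17],"gripper":-1},{"linear":[0.42,-0.42,0],"delta_rot":[0,0,0.17],"gripper":-1},{"linear":[0.42,-0.42,0],"delta_rot":[0,0,0.17],"gripper":-1},{"linear":[0.42,-0.42,0],"delta_rot":[0,0,0.17],"gripper":-1},{"linear":[0.42,-0.42,0],"delta_rot":[0,0,0.17],"gripper":-1},{"linear":[0.42,-0.42,0],"delta_rot":[0,0,0.17],"gripper":-1},{"linear":[0.42,-0.42,0],"delta_rot":[0,0,0.17],"gripper":-1},{"linear":[0.42,-0.42,0],"delta_rot":[0,0,0.17],"gripper":-1},{"linear":[0.42,-0.42,0],"delta_rot":[0,0,0.17],"gripper":-1},{"linear":[0.42,-0.42,0],"delta_rot":[0,0,0.17],"gripper":-1},{"linear":[0.42,-0.42,0],"delta_rot":[0,0,0.17],"gripper":-1},{"linear":[0.42,-0.42,0],"delta_rot":[0,0,0.17],"gripper":-1},{"linear":[0.42,-0.42,0],"delta_rot":[0,0,0.17],"gripper":-1},{"linear":[0.42,-0.42,0],"delta_rot":[0,0,0.17],"gripper":-1},{"linear":[0.42,-0.42,0],"delta_rot":[0,0,0.17],"gripper":-1},{"linear":[0.42,-0.42,0],"delta_rot":[0,0,0.17],"gripper":-1},{"linear":[0.42,-0.42,0],"delta_rot":[0,0,0.17],"gripper":-1},{"linear":[0.21,-0.21,0],"delta_rot":[0,0,0.08],"gripper":-1},{"linear":[0,0,0],"delta_rot":[0,0,0],"gripper":-1}]'
cat > look.py <<'E'
import sys
from plan import *
import fit
from fit import SC
def sk(r,p): # wire of the scoop as expected
    o=p+r.apply([-.003,0,0]); S=r*R.from_euler("x",np.pi)
    return [S.apply(P)+o for P in SC]
def crop(cam,name,box,k,wire=True):
    p,r,o=cur(); im=np.ascontiguousarray(env.capture(cam)[:,:,::-1]); x0,y0,x1,y1=box
    im=cv2.resize(im[y0:y1,x0:x1],None,fx=k,fy=k,interpolation=cv2.INTER_CUBIC)
    if wire:
        for P in sk(r,p):
            q=np.array([(proj(cam,x)+.5-[x0,y0])*k for x in P]).round().astype(int)
            for i in range(8):
                for j in range(i): 
                    if bin(i^j).count("1")==1: cv2.line(im,q[i].tolist(),q[j].tolist(),(0,255,0),1)
    cv2.imwrite(f"pics/{name}.png",im)
E
python3 - <<'E'
from look import *
p,r,o=cur(); d,w=delta(p,r,*tcp(-.11,.107,0)); print(p.round(4),d.round(2),w.round(2),o["qpos"].round(2))
crop("scene","s2",(230,130,430,280),4)
crop("top","t2",(230,150,390,270),5)
E
```

```text
t: 8.07
tcp_pos: [0.4332, -0.1009, 0.1491]
orientation: [-0.001, 0.756, 0.655, -0.0]
contact_force: [0.2, -0.5, -1.2]
finger_gap: 0.146
grasp_force: 97.6
[ 0.4332 -0.1009  0.1491] [ 0.34 -0.28  0.56] [-0.01 -0.    0.15] [-0.49  0.25  1.86  0.    1.04 -0.35]
```

View pics/s2.png

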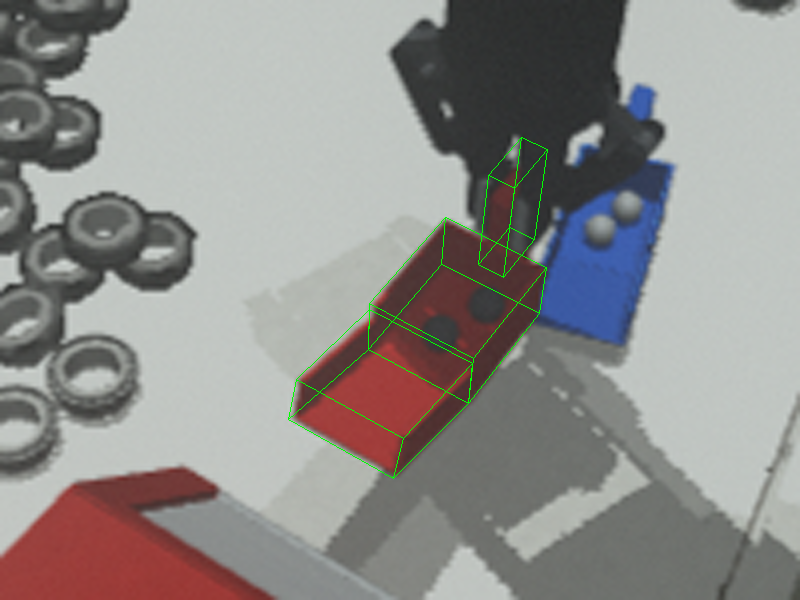

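View pics/t2.png

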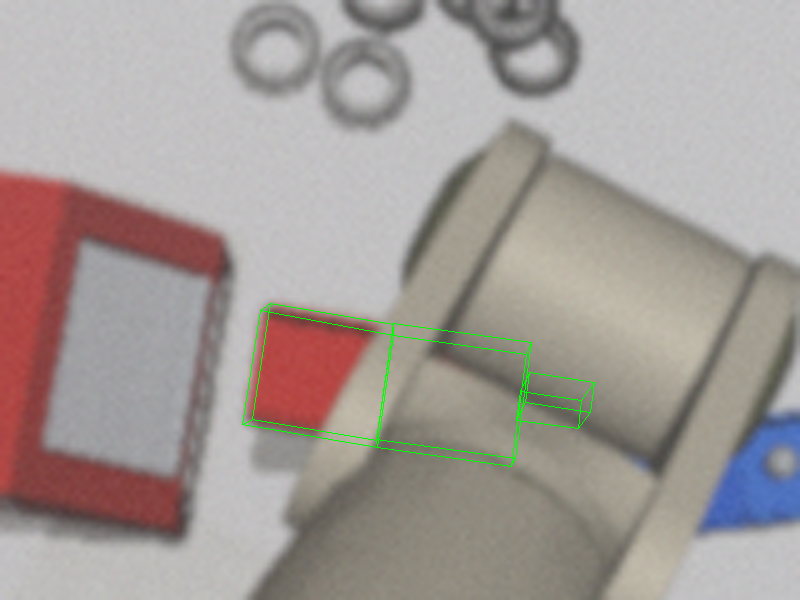

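The held scoop matches the predicted wireframe within about 1 px. In the scene crop the lip is at (345,450) and both balls are in the tray at (440,330) and (487,303). I'll align it, then push the flap in level.

```bash
python3 -m handwheel '[{"linear":[0.1,-0.1,0.14],"delta_rot":[0,0,0.05],"gripper":-1},{"linear":[0.1,-0.1,0.14],"delta_rot":[0,0,0.05],"gripper":-1},{"linear":[0.1,-0.08,0.14],"delta_rot":[0,0,0.05],"gripper":-1},{"linear":[0.04,0,0.14],"delta_rot":[0,0,0],"gripper":-1},{"linear":[0.2,0,0],"delta_rot":[0,0,0],"gripper":-1},{"linear":[0.25,0,0],"delta_rot":[0,0,0],"gripper":-1},{"linear":[0.25,0,0],"delta_rot":[0,0,0],"gripper":-1},{"linear":[0.25,0,0],"delta_rot":[0,0,0],"gripper":-1},{"linear":[0.25,0,0],"delta_rot":[0,0,0],"gripper":-1},{"linear":[0.25,0,0],"delta_rot":[0,0,0],"gripper":-1},{"linear":[0.25,0,0],"delta_rot":[0,0,0],"gripper":-1},{"linear":[0.25,0,0],"delta_rot":[0,0,0],"gripper":-1},{"linear":[0.25,0,0],"delta_rot":[0,0,0],"gripper":-1},{"linear":[0.25,0,0],"delta_rot":[0,0,0],"gripper":-1},{"linear":[0.25,0,0],"delta_rot":[0,0,0],"gripper":-1},{"linear":[0.25,0,0],"delta_rot":[0,0,0],"gripper":-1},{"linear":[0.25,0,0],"delta_rot":[0,0,0],"gripper":-1},{"linear":[0.1,0,0],"delta_rot":[0,0,0],"gripper":-1},{"linear":[0,0,0],"delta_rot":[0,0,0],"gripper":-1}]' 110
python3 - <<'E'
from look import *
p,r,o=cur(); d,w=delta(p,r,*tcp(-.025,.107,0)); print(p.round(4),d.round(2),w.round(2),o["contact_force"].round(1),o["ft_torque"].round(2))
for a in(0.785,.873):
  d,w=delta(p,r,*tcp(-.027,.057,a)); print(d.round(2),w.round(2),*[q.round(3) for q in screw(d,w,16)])
  v,s=screw(d,w,16); P,Q=p,r
  for i in range(17):
    e=Q.as_matrix(); l=R.from_euler("z",-YB).apply(P+Q.apply([LX,0,LZ])-[*B,0]); pit=np.arcsin(-e[2,0])
    if i%4==0: print(l.round(4),np.degrees(pit).round(),clear(l[0],l[2],pit))
    P=P+Q.apply(v*.025); Q=Q*R.from_rotvec(s*.1)
crop("scene","s3",(230,170,390,290),5)
E
```

```text
t: 9.75
tcp_pos: [0.4414, -0.0103, 0.1353]
orientation: [-0.0, 0.761, 0.649, 0.0]
contact_force: [-0.3, -0.2, -1.2]
finger_gap: 0.145
grasp_force: 107.6
[ 0.4414 -0.0103  0.1353] [ 0.11 -0.04  0.01] [ 0.   -0.   -0.01] [-0.3 -0.2 -1.2] [ 0.03 -0.01 -0.03]
[ 2.48 -0.04 -1.67] [-0.   -7.85 -0.01] [ 0.11  -0.003 -0.157] [-0.    -0.491 -0.   ]
[-0.0278 -0.0012  0.1074] -0.0 ([11.0, 11.0], array([13.]), np.float64(0.37))
[-0.0238 -0.0009  0.0951] 11.0 ([11.0, 11.0], array([23.]), np.float64(0.56))
[-0.0224 -0.0006  0.0823] 22.0 ([11.0, 11.0], array([32.]), np.float64(0.75))
[-0.0234 -0.0003  0.0694] 34.0 ([12.0, 12.0], array([39.]), np.float64(0.94))
[-0.027 -0.     0.057] 45.0 ([12.0, 12.0], array([42.]), np.float64(1.14))
[ 2.92 -0.04 -1.94] [-0.   -8.73 -0.01] [ 0.123 -0.003 -0.19 ] [-0.    -0.546 -0.   ]
[-0.0278 -0.0012  0.1074] -0.0 ([11.0, 11.0], array([13.]), np.float64(0.37))
[-0.0234 -0.0009  0.0951] 12.0 ([13.0, 13.0], array([23.]), np.float64(0.56))
[-0.0218 -0.0006  0.0823] 25.0 ([14.0, 14.0], array([31.]), np.float64(0.75))
[-0.023  -0.0003  0.0693] 38.0 ([16.0, 16.0], array([36.]), np.float64(0.94))
[-0.027 -0.     0.057] 50.0 ([18.0, 18.0], array([37.]), np.float64(1.14))
```

View pics/s3.png

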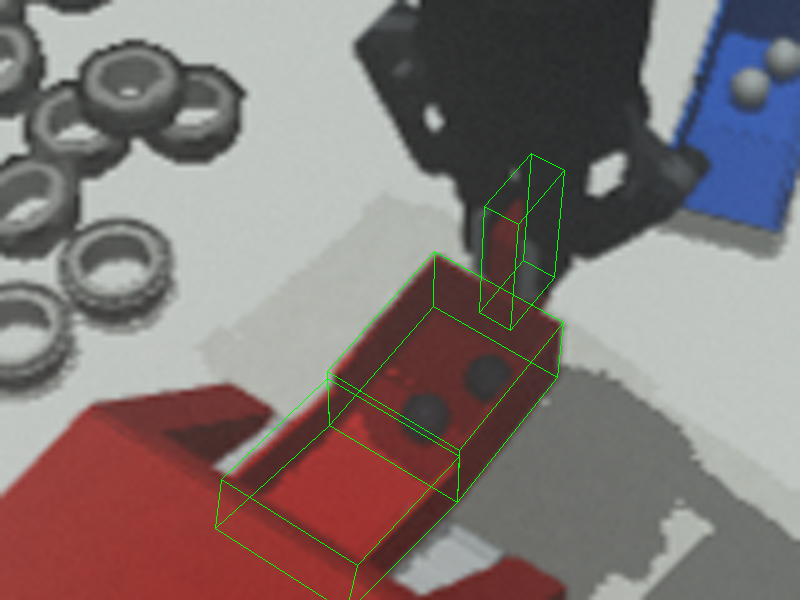

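The lip is inside the port beneath the roof edge with the flap swung in. Both balls are still in the tray at (425,415) and (488,377). Now I'll tip it.

```bash
python3 -m handwheel '[{"linear":[0.125,0,-0.18],"delta_rot":[0,-0.55,0],"gripper":-1},{"linear":[0.125,0,-0.18],"delta_rot":[0,-0.55,0],"gripper":-1},{"linear":[0.125,0,-0.18],"delta_rot":[0,-0.55,0],"gripper":-1},{"linear":[0.125,0,-0.18],"delta_rot":[0,-0.55,0],"gripper":-1},{"linear":[0.125,0,-0.18],"delta_rot":[0,-0.55,0],"gripper":-1},{"linear":[0.125,0,-0.18],"delta_rot":[0,-0.55,0],"gripper":-1},{"linear":[0.125,0,-0.18],"delta_rot":[0,-0.55,0],"gripper":-1},{"linear":[0.125,0,-0.18],"delta_rot":[0,-0.55,0],"gripper":-1},{"linear":[0.125,0,-0.18],"delta_rot":[0,-0.55,0],"gripper":-1},{"linear":[0.125,0,-0.18],"delta_rot":[0,-0.55,0],"gripper":-1},{"linear":[0.125,0,-0.18],"delta_rot":[0,-0.55,0],"gripper":-1},{"linear":[0.125,0,-0.18],"delta_rot":[0,-0.55,0],"gripper":-1},{"linear":[0.125,0,-0.18],"delta_rot":[0,-0.55,0],"gripper":-1},{"linear":[0.125,0,-0.18],"delta_rot":[0,-0.55,0],"gripper":-1},{"linear":[0.125,0,-0.18],"delta_rot":[0,-0.55,0],"gripper":-1},{"linear":[0.125,0,-0.18],"delta_rot":[0,-0.55,0],"gripper":-1},{"linear":[0,0,0],"delta_rot":[0,0,0],"gripper":-1},{"linear":[0,0,0],"delta_rot":[0,0,0],"gripper":-1},{"linear":[0,0,0],"delta_rot":[0,0,0],"gripper":-1},{"linear":[0,0,0],"delta_rot":[0,0,0],"gripper":-1}]'
python3 - <<'E'
from look import *
p,r,o=cur(); e=r.as_matrix(); l=R.from_euler("z",-YB).apply(p+r.apply([LX,0,LZ])-[*B,0]); pit=np.arcsin(-e[2,0])
print(l.round(4),np.degrees(pit),clear(l[0],l[2],pit),o["qpos"].round(2),o["contact_force"].round(1),o["ft_torque"].round(2))
crop("scene","s4",(230,150,390,270),5)
E
```

```text
t: 11.47
tcp_pos: [0.4528, 0.06, 0.18]
orientation: [0.276, 0.689, 0.587, -0.324]
contact_force: [0.3, 1.2, -0.8]
finger_gap: 0.145
grasp_force: 107.9
[-0.0294 -0.0015  0.0528] 50.321471355544155 ([13.0, 13.0], array([41.]), np.float64(1.21)) [ 0.25  0.51  1.63 -0.79  1.48  0.69] [ 0.3  1.2 -0.8] [ 0.81 -0.11  0.07]
```

View pics/s4.png

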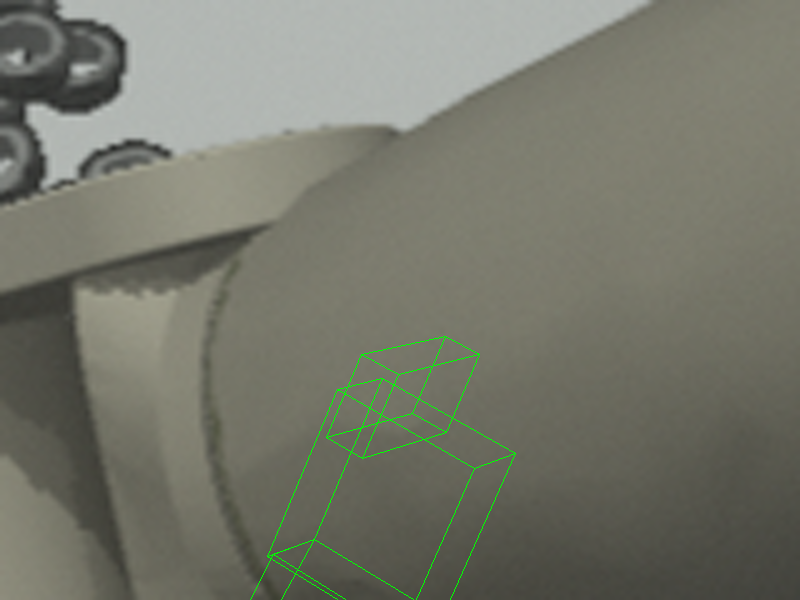

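The arm hides the scoop in this view. I'll wait about 1.3 s for the balls to roll off, level out while still inside, and look.

```bash
python3 -m handwheel '[{"linear":[0,0,0],"delta_rot":[0,0,0],"gripper":-1},{"linear":[0,0,0],"delta_rot":[0,0,0],"gripper":-1},{"linear":[0,0,0],"delta_rot":[0,0,0],"gripper":-1},{"linear":[0,0,0],"delta_rot":[0,0,0],"gripper":-1},{"linear":[0,0,0],"delta_rot":[0,0,0],"gripper":-1},{"linear":[0,0,0],"delta_rot":[0,0,0],"gripper":-1},{"linear":[0,0,0],"delta_rot":[0,0,0],"gripper":-1},{"linear":[0,0,0],"delta_rot":[0,0,0],"gripper":-1},{"linear":[0,0,0],"delta_rot":[0,0,0],"gripper":-1},{"linear":[0,0,0],"delta_rot":[0,0,0],"gripper":-1},{"linear":[0,0,0],"delta_rot":[0,0,0],"gripper":-1},{"linear":[0,0,0],"delta_rot":[0,0,0],"gripper":-1},{"linear":[0,0,0],"delta_rot":[0,0,0],"gripper":-1},{"linear":[0,0,0],"delta_rot":[0,0,0],"gripper":-1},{"linear":[0,0,0],"delta_rot":[0,0,0],"gripper":-1},{"linear":[0,0,0],"delta_rot":[0,0,0],"gripper":-1}]' && python3 -m handwheel '[{"linear":[-0.125,0,0.18],"delta_rot":[0,0.55,0],"gripper":-1},{"linear":[-0.125,0,0.18],"delta_rot":[0,0.55,0],"gripper":-1},{"linear":[-0.125,0,0.18],"delta_rot":[0,0.55,0],"gripper":-1},{"linear":[-0.125,0,0.18],"delta_rot":[0,0.55,0],"gripper":-1},{"linear":[-0.125,0,0.18],"delta_rot":[0,0.55,0],"gripper":-1},{"linear":[-0.125,0,0.18],"delta_rot":[0,0.55,0],"gripper":-1},{"linear":[-0.125,0,0.18],"delta_rot":[0,0.55,0],"gripper":-1},{"linear":[-0.125,0,0.18],"delta_rot":[0,0.55,0],"gripper":-1},{"linear":[-0.125,0,0.18],"delta_rot":[0,0.55,0],"gripper":-1},{"linear":[-0.125,0,0.18],"delta_rot":[0,0.55,0],"gripper":-1},{"linear":[-0.125,0,0.18],"delta_rot":[0,0.55,0],"gripper":-1},{"linear":[-0.125,0,0.18],"delta_rot":[0,0.55,0],"gripper":-1},{"linear":[-0.125,0,0.18],"delta_rot":[0,0.55,0],"gripper":-1},{"linear":[-0.125,0,0.18],"delta_rot":[0,0.55,0],"gripper":-1},{"linear":[-0.125,0,0.18],"delta_rot":[0,0.55,0],"gripper":-1},{"linear":[-0.125,0,0.18],"delta_rot":[0,0.55,0],"gripper":-1},{"linear":[0,0,0],"delta_rot":[0,0,0],"gripper":-1}]'
python3 - <<'E'
from look import *
p,r,o=cur(); e=r.as_matrix(); l=R.from_euler("z",-YB).apply(p+r.apply([LX,0,LZ])-[*B,0]); pit=np.arcsin(-e[2,0])
print(l.round(4),np.degrees(pit),clear(l[0],l[2],pit),o["contact_force"].round(1),o["ft_torque"].round(2))
d,w=delta(p,r,*tcp(-.13,.107,0)); print(d.round(2),w.round(2))
crop("scene","s5",(230,170,390,290),5)
E
```

```text
t: 12.85
tcp_pos: [0.4527, 0.0604, 0.1798]
orientation: [0.276, 0.689, 0.587, -0.324]
contact_force: [0.9, 0.3, -0.4]
finger_gap: 0.144
grasp_force: 107.8
t: 14.27
tcp_pos: [0.4404, -0.0143, 0.1387]
orientation: [-0.001, 0.762, 0.648, 0.0]
contact_force: [-1.0, -0.3, -0.8]
finger_gap: 0.149
grasp_force: 107.7
[-0.0318 -0.0012  0.1111] -0.12174152040685428 ([15.0, 15.0], array([13.]), np.float64(0.3)) [-1.  -0.3 -0.8] [ 0.1  -0.02  0.06]
[-3.92 -0.02  0.14] [-0.01 -0.02 -0.03]
```

View pics/s5.png

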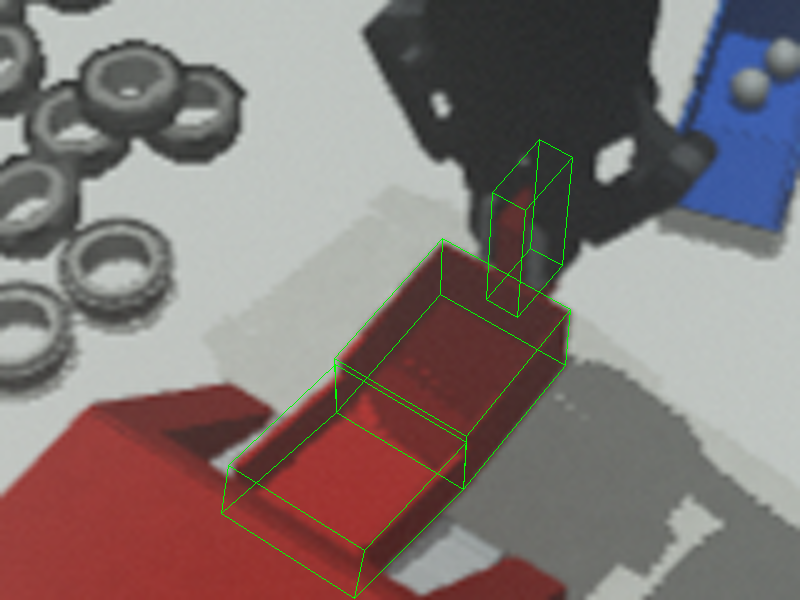

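The tray is empty, so both balls have left it. I'll pull out level and let the flap shut.

```bash
python3 -m handwheel '[{"linear":[-0.3,0,0.02],"delta_rot":[0,0,0],"gripper":-1},{"linear":[-0.4,0,0.02],"delta_rot":[0,0,0],"gripper":-1},{"linear":[-0.5,0,0],"delta_rot":[0,0,0],"gripper":-1},{"linear":[-0.5,0,0],"delta_rot":[0,0,0],"gripper":-1},{"linear":[-0.5,0,0],"delta_rot":[0,0,0],"gripper":-1},{"linear":[-0.5,0,0],"delta_rot":[0,0,0],"gripper":-1},{"linear":[-0.5,0,0],"delta_rot":[0,0,0],"gripper":-1},{"linear":[-0.5,0,0],"delta_rot":[0,0,0],"gripper":-1},{"linear":[-0.3,0,0],"delta_rot":[0,0,0],"gripper":-1},{"linear":[0,0,0],"delta_rot":[0,0,0],"gripper":-1}]'
python3 - <<'E'
from look import *
p,r,o=cur(); d,w=delta(p,r,[.6255,-.2872,.13],R_scoop(1.718,0)); print(d.round(2),w.round(2),[q.round(3) for q in screw(d,w,20)],o["contact_force"].round(1))
for c in("scene","top"):
  im=env.capture(c)
  for t in env.trace(c,"reject_flap")[:1]: print(c,t["score"],t["bbox"])
  for t in env.trace(c,"reject_ball_1_center"): print(c,"ball",t["score"],t["bbox"])
E
```

```text
t: 15.15
tcp_pos: [0.425, -0.1131, 0.1384]
orientation: [0.0, 0.761, 0.648, -0.0]
contact_force: [0.7, -0.7, -0.7]
finger_gap: 0.143
grasp_force: 107.7
[-5.6   9.03  0.34] [-0.    0.01 -3.07] [array([-0.344,  0.408,  0.017]), array([-0.   ,  0.   , -0.154])] [ 0.7 -0.7 -0.7]
scene 0.73 [269.7, 252.0, 327.0, 288.6]
top 0.82 [238.9, 200.2, 269.7, 245.5]
```

The flap's outline is back to its shut box and no stray balls are detected. Next I'll carry the scoop back to its original clear spot.

```bash
python3 -m handwheel '[{"linear":[-0.17,0.2,0],"delta_rot":[0,0,-0.08],"gripper":-1},{"linear":[-0.36,0.43,0],"delta_rot":[0,0,-0.16],"gripper":-1},{"linear":[-0.36,0.43,0],"delta_rot":[0,0,-0.16],"gripper":-1},{"linear":[-0.36,0.43,0],"delta_rot":[0,0,-0.16],"gripper":-1},{"linear":[-0.36,0.43,0],"delta_rot":[0,0,-0.16],"gripper":-1},{"linear":[-0.36,0.43,0],"delta_rot":[0,0,-0.16],"gripper":-1},{"linear":[-0.36,0.43,0],"delta_rot":[0,0,-0.16],"gripper":-1},{"linear":[-0.36,0.43,0],"delta_rot":[0,0,-0.16],"gripper":-1},{"linear":[-0.36,0.43,0],"delta_rot":[0,0,-0.16],"gripper":-1},{"linear":[-0.36,0.43,0],"delta_rot":[0,0,-0.16],"gripper":-1},{"linear":[-0.36,0.43,0],"delta_rot":[0,0,-0.16],"gripper":-1},{"linear":[-0.36,0.43,0],"delta_rot":[0,0,-0.16],"gripper":-1},{"linear":[-0.36,0.43,0],"delta_rot":[0,0,-0.16],"gripper":-1},{"linear":[-0.36,0.43,0],"delta_rot":[0,0,-0.16],"gripper":-1},{"linear":[-0.36,0.43,0],"delta_rot":[0,0,-0.16],"gripper":-1},{"linear":[-0.36,0.43,0],"delta_rot":[0,0,-0.16],"gripper":-1},{"linear":[-0.36,0.43,0],"delta_rot":[0,0,-0.16],"gripper":-1},{"linear":[-0.36,0.43,0],"delta_rot":[0,0,-0.16],"gripper":-1},{"linear":[-0.36,0.43,0],"delta_rot":[0,0,-0.16],"gripper":-1},{"linear":[0,0,0],"delta_rot":[0,0,0],"gripper":-1}]'
python3 - <<'E'
from look import *
p,r,o=cur(); d,w=delta(p,r,[.6255,-.2872,.046],R_scoop(1.718,0)); print(d.round(2),w.round(2),o["contact_force"].round(1))
E
```

```text
t: 17.12
tcp_pos: [0.621, -0.2824, 0.1376]
orientation: [0.0, 0.657, 0.754, -0.0]
contact_force: [-0.7, -0.2, -0.5]
finger_gap: 0.147
grasp_force: 107.6
[-0.21  0.15  3.66] [ 0.    0.01 -0.09] [-0.7 -0.2 -0.5]
```

Next I'll lower it to about 2 mm above contact height.

```bash
python3 -m handwheel '[{"linear":[-0.1,0.08,0.3],"delta_rot":[0,0,-0.09],"gripper":-1},{"linear":[-0.1,0.07,0.5],"delta_rot":[0,0,0],"gripper":-1},{"linear":[0,0,0.5],"delta_rot":[0,0,0],"gripper":-1},{"linear":[0,0,0.5],"delta_rot":[0,0,0],"gripper":-1},{"linear":[0,0,0.5],"delta_rot":[0,0,0],"gripper":-1},{"linear":[0,0,0.5],"delta_rot":[0,0,0],"gripper":-1},{"linear":[0,0,0.4],"delta_rot":[0,0,0],"gripper":-1},{"linear":[0,0,0.2],"delta_rot":[0,0,0],"gripper":-1},{"linear":[0,0,0.1],"delta_rot":[0,0,0],"gripper":-1},{"linear":[0,0,0.05],"delta_rot":[0,0,0],"gripper":-1},{"linear":[0,0,0],"delta_rot":[0,0,0],"gripper":-1},{"linear":[0,0,0],"delta_rot":[0,0,0],"gripper":-1}]'
```

```text
t: 18.12
tcp_pos: [0.6244, -0.2859, 0.0502]
orientation: [0.001, 0.654, 0.757, 0.0]
contact_force: [0.1, -1.1, -0.7]
finger_gap: 0.145
grasp_force: 107.6
```

```bash
python3 -m handwheel '[{"linear":[0,0,0.06],"delta_rot":[0,0,0],"gripper":-1},{"linear":[0,0,0.06],"delta_rot":[0,0,0],"gripper":-1},{"linear":[0,0,0.05],"delta_rot":[0,0,0],"gripper":-1},{"linear":[0,0,0.03],"delta_rot":[0,0,0],"gripper":-1},{"linear":[0,0,0],"delta_rot":[0,0,0],"gripper":-1},{"linear":[0,0,0],"delta_rot":[0,0,0],"gripper":-1},{"linear":[0,0,0],"delta_rot":[0,0,0],"gripper":-1}]'
```

```text
t: 18.7
tcp_pos: [0.6242, -0.2857, 0.045]
orientation: [0.0, 0.654, 0.757, -0.0]
contact_force: [-2.4, 0.2, 4.9]
finger_gap: 0.146
grasp_force: 108.4
```

Contact at about 5 N upward. I'll open, pause, then rise.

```bash
python3 -m handwheel '[{"linear":[0,0,0],"delta_rot":[0,0,0],"gripper":-0.5},{"linear":[0,0,0],"delta_rot":[0,0,0],"gripper":-0.3},{"linear":[0,0,0],"delta_rot":[0,0,0],"gripper":0},{"linear":[0,0,0],"delta_rot":[0,0,0],"gripper":0.5},{"linear":[0,0,0],"delta_rot":[0,0,0],"gripper":0.8},{"linear":[0,0,0],"delta_rot":[0,0,0],"gripper":0.8},{"linear":[0,0,0],"delta_rot":[0,0,0],"gripper":0.8},{"linear":[0,0,-0.2],"delta_rot":[0,0,0],"gripper":0.8},{"linear":[0,0,-0.5],"delta_rot":[0,0,0],"gripper":0.8},{"linear":[0,0,-0.8],"delta_rot":[0,0,0],"gripper":0.8},{"linear":[0,0,-0.8],"delta_rot":[0,0,0],"gripper":0.8},{"linear":[0,0,-0.8],"delta_rot":[0,0,0],"gripper":0.8},{"linear":[0,0,-0.8],"delta_rot":[0,0,0],"gripper":0.8},{"linear":[0,0,-0.8],"delta_rot":[0,0,0],"gripper":0.8},{"linear":[0,0,-0.5],"delta_rot":[0,0,0],"gripper":0.8},{"linear":[0,0,0],"delta_rot":[0,0,0],"gripper":0.8},{"linear":[0,0,0],"delta_rot":[0,0,0],"gripper":0.8}]'
python3 - <<'E'
from h import *
im=env.capture("scene"); cv2.imwrite("pics/s6.png",cv2.resize(im[60:300,190:450,::-1],None,fx=2.5,fy=2.5))
E
```

```text
t: 20.12
tcp_pos: [0.6243, -0.2858, 0.1756]
orientation: [0.001, 0.654, 0.757, 0.0]
contact_force: [0.0, 0.0, -1.4]
finger_gap: 0.897
grasp_force: 0.0
```

View pics/s6.png

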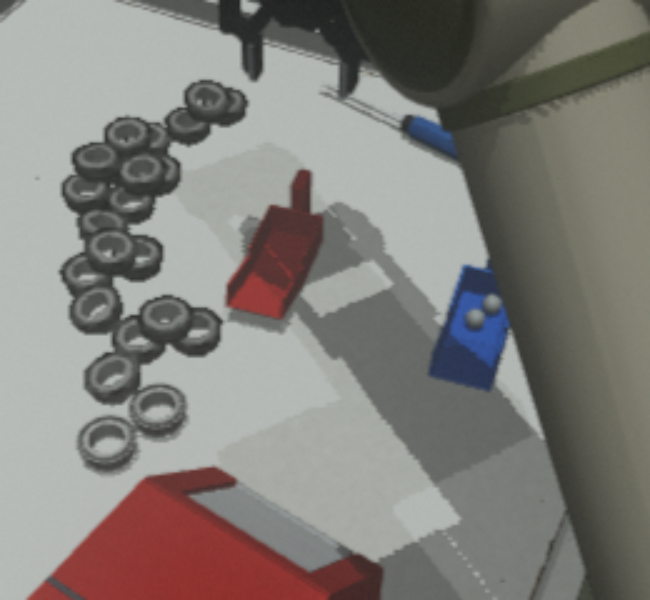

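The picture shows the red scoop upright and empty at (275,245), the flap shut at (285,520) and the blue scoop with its two balls at (470,325). The gripper is clear of everything, so I'm handing the job in.

```bash
python3 -c "
from plant import env
print(env.job_done())"
```

```text
the job is handed in; nothing more can be done
None
```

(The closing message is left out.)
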